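# Line up reagent bottles by height in the bottle stand

### The job

Stand the four small bottles in the four wells of the grey bottle stand, in order of height: the tallest in the well next to the blue end, each next one shorter, the shortest in the well farthest from the blue end. Each must stand upright on the floor of its well, and no bottle may be tipped over on the way. Leave the blue tape roll, the marker pen and the clear plate lid where they lie.

Things in the scene. Friction and masses are not known exactly. Their poses are not given: they have to be found in the camera images.
- red_vial: The shortest bottle: small clear vial with brown contents and a RED screw cap, 46 mm tall, upright and loose on the worktop. Round body 22.4 mm across up to 36 mm, cap 21.4 mm across above. 30 g or so. Origin: centre of its underside; z up along the bottle.
- teal_bottle: Second shortest: white bottle with a TEAL (blue-green) screw cap, 58 mm tall, upright and loose on the worktop. Round body 26.4 mm across up to 45 mm, cap 25.4 mm across above. 40 g or so. Origin: centre of its underside; z up along the bottle.
- yellow_bottle: Second tallest: white bottle with a YELLOW screw cap, 68 mm tall, upright and loose on the worktop. Round body 26.4 mm across up to 52 mm, cap 25.4 mm across above. 45 g or so. Origin: centre of its underside; z up along the bottle.
- amber_bottle: The tallest bottle: brown (amber) bottle with a paper band and a WHITE screw cap, 82 mm tall, upright and loose on the worktop. Round body 26 mm across up to 58 mm, then a short narrow neck, cap 25 mm across from 66 to 82 mm. 50 g or so. Origin: centre of its underside; z up along the bottle.
- bottle_stand: Low grey stand, fixed, any yaw, 66 x 250 mm, top 16 mm above the worktop. Four round open wells, 42 mm across, 10 mm deep (floor 6 mm above the worktop), in a row along its own y at y = -84, -28, +28, +84 mm, x = 0. A BLUE bar, 16 mm wide, 20 mm high, closes the +y end; the -y end is plain grey. Origin: centre of the row, at worktop level; z up, y toward the blue end.
- label_tape: Bystander: roll of blue tape lying flat, 60 mm across, 19 mm high. Origin: centre of its underside.
- marker: Bystander: white marker pen with a blue cap, lying down, 136 mm long (its own y), 14 mm thick. Origin: centre of its underside.
- plate_lid: Bystander: flat clear plastic plate lid, 85 x 127 x 8 mm, lying on the worktop between the bottles and the bottle stand. Origin: centre of its underside.
- multichannel_stand: Fixed obstacle: empty pipette clamp stand near the front edge of the worktop, not used; a flat black foot, a thin upright rod and a level black fork, 219 mm tall. All of it lies within 85 mm of its origin, along its own x, and within 55 mm across; carry things round its far side or over it. Origin: on the worktop.

How it is judged (in metres and radians):
At the end, for the whole second after the job is handed in: From the blue end, the wells hold the amber, yellow-, teal- and red-capped bottle: each on the well floor (3 to 9 mm up), within 11 mm of the well centre along and across the row, upright within 0.1 rad, released, at rest (under 0.02 m/s) (x of red_vial in the frame of bottle_stand between -0.011 and 0.011 m and y of red_vial in the frame of bottle_stand between -0.095 and -0.073 m and z of red_vial in the frame of bottle_stand between 0.003 and 0.009 m and angle between each of red_vial, teal_bottle, yellow_bottle, amber_bottle's own z axis and vertical below 0.1 rad and linear speed of each of red_vial, teal_bottle, yellow_bottle, amber_bottle below 0.02 m/s and contact force between each of red_vial, teal_bottle, yellow_bottle, amber_bottle and the fingers below 0.1 N and x of teal_bottle in the frame of bottle_stand between -0.011 and 0.011 m and y of teal_bottle in the frame of bottle_stand between -0.039 and -0.017 m and z of teal_bottle in the frame of bottle_stand between 0.003 and 0.009 m and x of yellow_bottle in the frame of bottle_stand between -0.011 and 0.011 m and y of yellow_bottle in the frame of bottle_stand between 0.017 and 0.039 m and z of yellow_bottle in the frame of bottle_stand between 0.003 and 0.009 m and x of amber_bottle in the frame of bottle_stand between -0.011 and 0.011 m and y of amber_bottle in the frame of bottle_stand between 0.073 and 0.095 m and z of amber_bottle in the frame of bottle_stand between 0.003 and 0.009 m); the robot touches nothing.
It fails at once if a bottle is tipped over (leans more than 0.7 rad) (angle between any of red_vial, teal_bottle, yellow_bottle, amber_bottle's own z axis and vertical above 0.7 rad).
It fails at once if the tape roll, the marker pen or the plate lid is moved more than 20 mm (distance of any of label_tape, marker, plate_lid from where it was at the start of the episode above 0.02 m).
It also fails if it takes over 109 s, if anything falls off the work surface, if the arm or the gripper's body presses on something with over 40 N, if the wrist force passes 120 N, or if a joint passes its speed limit or range.

### The arm

A 6-joint arm with a two-finger parallel gripper is mounted at the origin on a cart in front of the work surface, level with it; the furniture and walls round the work are solid. World frame = base frame: x ahead of the robot, y to its left, z up, the work surface at z = 0. Lengths are in mm, angles in rad, forces in N, time in s.
With the tool pointing down it reaches from about 325 to 900 mm from the base axis. Payload 6.1 kg.
Tool frame: the origin (TCP) lies at the centre of the arm's flange, where the gripper is bolted on; the fingertips stand 173 mm ahead of it and the grasp point (between the pads) lies 155 mm ahead of it; z points along the fingers, y is the line along which they close (so a half turn about z gives the same grasp; the last joint's range is limited). The gripper opens to 85 mm and grips with 20 to 120 N. Pads are 22 mm wide; open, the fingers measure 114 mm over their backs; the gripper's body (76 mm by 85 mm) begins 54 mm behind the grasp point. The pads swing forward as they close: fully open they stand 13 mm farther back than shut.
Start: joints at [-1.394, 0.22, 1.526, -0, 1.395, -0.126], TCP at [186.364, -596.562, 404.7] pointing down, gripper open.
Joint ranges: [-2.98, 2.98], [-0.91, 2.08], [0.09, 2.57], [-1.24, 4.39], [0.2, 2.65], [-2.68, 2.68]. Speed limits (rad/s): [2.57, 2.57, 3.01, 3.14, 3.14, 3.14].

### API

Orientations are given as a unit quaternion [x, y, z, w].
In Python, from workcell import get_state, grab_frame, calibration, hand_in gives the robot as it stands. The module is installed in compiled form; this text tells all that it offers.
- The arm moves only by the tool send_rows, never from a script. Its argument "deltas" is text: rows parted by semicolons, each of 4 numbers parted by spaces: the shift along the tool's x, y, z in mm, then the turn about the tool's z in rad. In form: dx dy dz turn; .... A call has 1 to 12 rows; each row shifts and turns the commanded pose from where the row before left it, along the tool's axes as they then stand; what a row does not reach is not made up. A row lasts 1/8 s, in which the tool goes at most 62.5 mm and 10.7 degrees, less where a joint would pass 70% of its speed; a pose out of reach is approached as far as the arm can. A call is refused whole if a number of a shift passes 62.5 or a number of a turn 0.188, either way. A call with a gripper value outside its range is refused whole. "fingers" is the opening, from 0 (shut) to 1 (fully open), set as the call begins (left out, the last holds). The fingers move at their own pace and stop on an object; the grip force is fixed at half the most. Time passes only in rows, so rows that do not move let the fingers close. It gives the time, the measured TCP pose, the force, the opening and the grip force at its end, in the units of the state.
- get_state(): the state, without advancing time (a new reading comes with each control period).
- grab_frame(name): name is "scene" or "top"; returns the picture (480x640x3 uint8, blue, green, red); there is no depth.
- calibration(name): a dict with "K" (3x3 intrinsics, pixels), "eye" and "attitude" of the camera in the world. Camera axes: x right, y up, looking along -z (the intrinsics and any distortion apply to the point x, -y, -z); pixel columns grow to the right and rows downward; lengths in mm; the calibration is good to about 2 mm. A picture is of the moment at which its call begins. calibration takes no time and is no camera call.
- hand_in(): hands the job in; it is judged then, once.
The state is a dict: "t": time; "q": joint angles; "qvel": joint speeds; "joint_torque": joint torques, N m; "tool_pos": TCP position; "orientation": TCP orientation; "ft_force": force on the tool from outside, world axes, zero at the start; "torque": the same for the moment, N m; "opening": finger opening in mm; "grip_force": force on a finger pad.
Only numpy, scipy, OpenCV 4.12 (cv2) and the standard library are available. Lean on these libraries where they do the work, as an engineer would, in place of code of your own. Each camera call takes 0.05 s, during which the arm holds its last target. There are 200 camera calls.

## Working session

There is one attempt and no reset: what is moved stays moved. The work goes in short steps, Python scripts to look and compute and a tool call to move; the robot and the scene stay as the last step left them, time stands still between calls to the robot, and variables do not carry over. Pictures are saved under pics/ and viewed, at most 14 in all, crops included, and the job is handed in when it is done.

Besides the shell and the picture viewer there is one more tool, called in YAML: its name, and indented under it one key for each argument. send_rows: Moves the arm, as the interface text tells. Its arguments: {"type":"object","properties":{"deltas":{"type":"string"},"fingers":{"type":"number"}},"required":["deltas"]}

```bash
mkdir -p pics; python3 - <<'E'
from workcell import *
import cv2
for n in("scene","top"):
    cv2.imwrite(f"pics/{n}0.png",grab_frame(n)); print(n,calibration(n))
print(get_state())
E
```

```text
scene {'K': array([[507.28475585,   0.        , 324.77280063],
       [  0.        , 507.28475585, 231.69615865],
       [  0.        ,   0.        ,   1.        ]]), 'eye': array([ -1.36270072, 733.75365862, 465.86649878]), 'attitude': array([-0.15497994,  0.52206354,  0.80977981, -0.21837475])}
top {'K': array([[435.39736627,   0.        , 330.8329981 ],
       [  0.        , 435.39736627, 237.30669054],
       [  0.        ,   0.        ,   1.        ]]), 'eye': array([ 450.5045921 ,  -80.00593549, 1034.2676533 ]), 'attitude': array([-0.0073671 ,  0.01838148,  0.71065742, -0.70325947])}
{'t': 0.1, 'q': array([-1.39410161e+00,  2.21164040e-01,  1.52750953e+00,  4.71763775e-06,
        1.39468104e+00, -1.26133999e-01]), 'qvel': array([ 0.00055866, -0.00261586, -0.00244445, -0.0011809 , -0.00056667,
        0.00043799]), 'joint_torque': array([ 2.04679287e-03, -4.98241997e+01, -3.90549266e+01, -1.68189517e-04,
        5.64784859e-03, -1.01632435e-05]), 'tool_pos': array([ 186.32237086, -596.32811505,  403.69117321]), 'orientation': array([ 9.88558409e-01,  1.50835988e-01, -1.99478532e-05, -8.80755674e-04]), 'ft_force': array([-0.36785201,  0.08166699,  0.06568343]), 'torque': array([-0.04280875,  0.03672583,  0.03250076]), 'grip_force': 0.0, 'opening': 85.57090266969864}
```

View pics/top0.png

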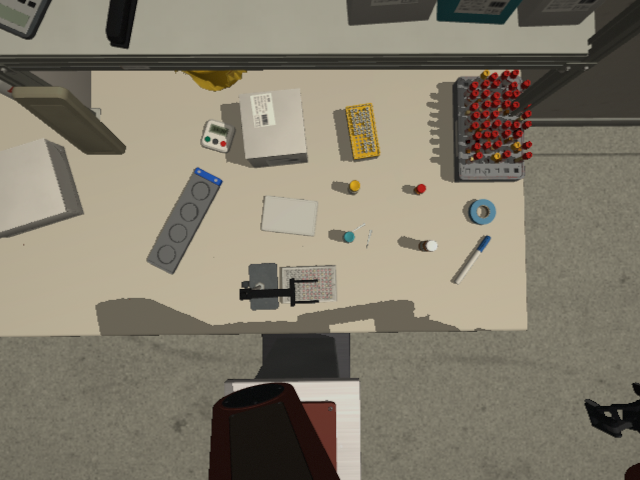

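View pics/scene0.png

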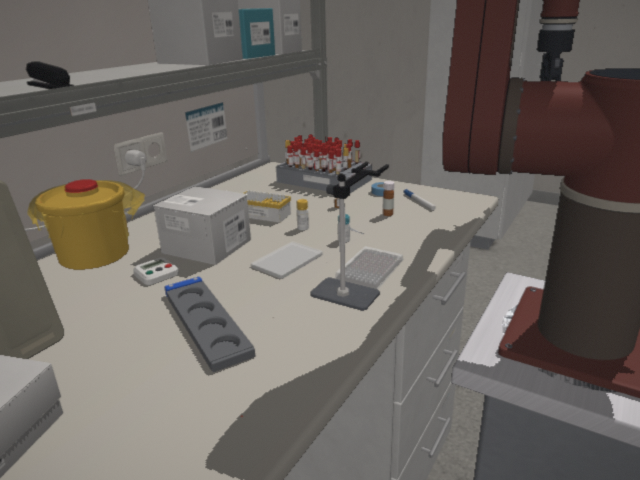

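The top view shows the caps at yellow (354,187), red (420,188), teal (348,237) and white (431,245). The wells run from (201,190) at the blue end to (167,255). Next I'll refine these by segmentation and check them by back-projection.

```bash
cat >h.py <<'E'
import numpy as np, cv2
from scipy.spatial.transform import Rotation as R
from workcell import *
def ray(n,uv,z):
    c=calibration(n); K=c["K"]; r=R.from_quat(c["attitude"]).as_matrix()
    d=r@np.array([(uv[0]-K[0,2])/K[0,0],-(uv[1]-K[1,2])/K[1,1],-1])
    return (c["eye"]+d*(z-c["eye"][2])/d[2])
def pix(n,P):
    c=calibration(n); K=c["K"]; r=R.from_quat(c["attitude"]).as_matrix()
    p=r.T@(np.array(P,float)-c["eye"]); return np.array([K[0,0]*p[0]/-p[2]+K[0,2],K[1,1]*p[1]/p[2]+K[1,2]])
def blob(im,lo,hi,box):
    x0,y0,x1,y1=box; h=cv2.cvtColor(im[y0:y1,x0:x1],cv2.COLOR_BGR2HSV)
    m=cv2.inRange(h,lo,hi); n,l,s,c=cv2.connectedComponentsWithStats(m); i=1+np.argmax(s[1:,4])
    return c[i]+[x0,y0],s[i]
E
python3 - <<'E'
from h import *
im=cv2.imread("pics/top0.png")
for n,lo,hi,b,z in [("yel",(15,120,90),(35,255,255),(340,175,370,200),68),("red",(0,120,80),(12,255,255),(408,178,432,200),46),("teal",(80,80,50),(100,255,255),(338,226,360,248),58),("white",(0,0,150),(180,60,255),(420,236,442,254),82)]:
    c,s=blob(im,lo,hi,b); print(n,c.round(1),s,ray("top",c,z-4).round(1))
c,s=blob(im,(105,150,80),(125,255,255),(185,160,230,195)); print("blue",c,s,ray("top",c,18))
# stand outline
h=cv2.cvtColor(im,cv2.COLOR_BGR2GRAY); m=np.zeros_like(h); m[165:280,140:230]=(h[165:280,140:230]<125)*255
m=cv2.morphologyEx(m,cv2.MORPH_OPEN,np.ones((3,3)))
cs=max(cv2.findContours(m,0,2)[0],key=cv2.contourArea); r=cv2.minAreaRect(cs); print(r)
B=cv2.boxPoints(r); W=np.array([ray("top",p,14) for p in B]); print(W.round(1),W.mean(0),[np.linalg.norm(W[i]-W[i-1]).round(1) for i in range(4)])
a=cv2.resize(im[160:280,140:240],None,fx=5,fy=5,interpolation=2); cv2.imwrite("pics/c1.png",a)
a=cv2.resize(im[165:265,330:450],None,fx=6,fy=6,interpolation=2); cv2.imwrite("pics/c2.png",a)
E
```

```text
yel [354.4 185.4] [ 9  5 11 12 92] [ 601.6 -149.5   64. ]
red [420.9 188.1] [ 9  6  9 10 66] [ 597.5 -303.8   42. ]
teal [348.7 236.5] [ 6  6 10 10 84] [ 487.6 -135.7   54. ]
white [432.5 244.1] [  0   0  22  18 306] [ 468. -319.   78.]
blue [208.06493506 176.31168831] [ 10   8  27  18 154] [633.05069685 189.44918493  18.        ]
((183.7136688232422, 220.3046875), (32.07362365722656, 107.98992156982422), 28.393020629882812)
[[438.8 339.1  14. ]
 [660.3 220.4  14. ]
 [623.8 154.4  14. ]
 [402.7 273.8  14. ]] [531.38339227 246.92622365  14.        ] [np.float64(74.7), np.float64(251.3), np.float64(75.4), np.float64(251.2)]
```

View pics/c1.png

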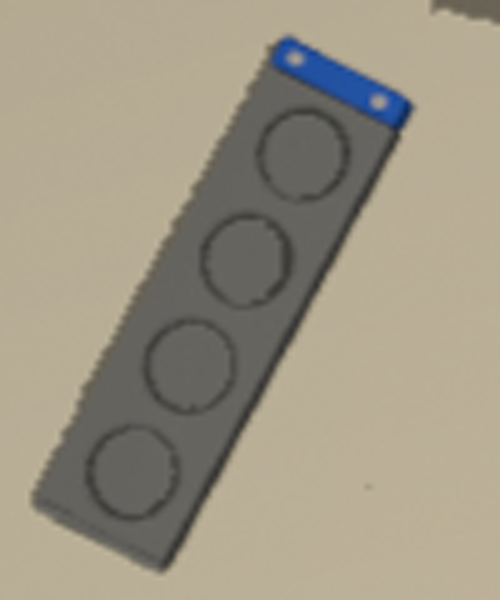

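View pics/c2.png

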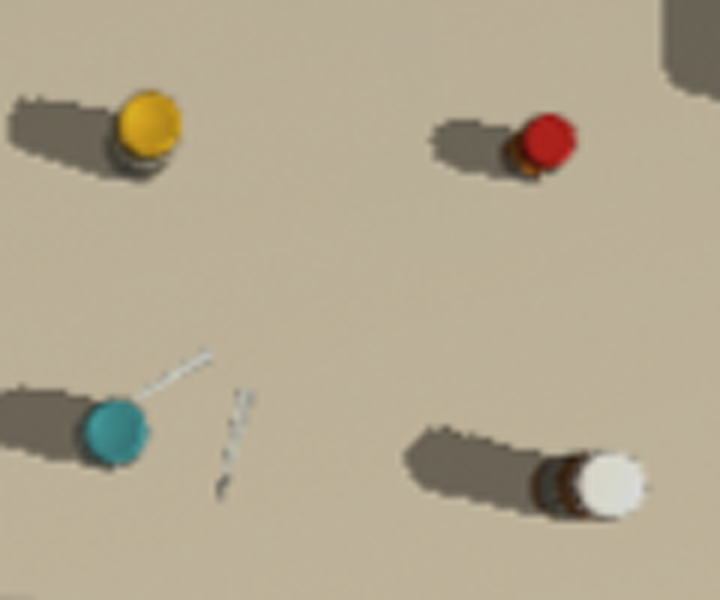

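The crops give clear well rims at crop pixels (303,154), (246,260), (190,366) and (133,472). Cap tops are yellow (150,123), red (549,141), teal (116,432) and white (612,485).

```bash
python3 - <<'E'
from h import *
w=np.array([(303,154),(246,260),(190,366),(133,472)],float); w=(w+.5)/5-.5+[140,160]
W=np.array([ray("top",p,16) for p in w])[:,:2]; print("wells",W.round(1),np.linalg.norm(np.diff(W,axis=0),axis=1))
d=W[0]-W[3]; print("row dir deg",np.degrees(np.arctan2(d[1],d[0])))
im=cv2.imread("pics/scene0.png")
for n,c,h in [("yel",(150,123),68),("red",(549,141),46),("teal",(116,432),58),("white",(612,485),82)]:
    p=(np.array(c)+.5)/6-.5+[330,165]; P=ray("top",p,h); print(n,P.round(1),"scene px top",pix("scene",P).round(1),"base",pix("scene",[P[0],P[1],0]).round(1))
    u=pix("scene",P).round(0); cv2.circle(im,(int(u[0]),int(u[1])),1,(255,0,255),-1)
for q in W:
    u=pix("scene",[*q,16]); cv2.circle(im,(int(u[0]),int(u[1])),1,(0,255,255),-1)
a=im[170:370,150:450]; cv2.imwrite("pics/c3.png",cv2.resize(a,(800,533),interpolation=2))
P=[ray("top",p,219).round() for p in [(240,291),(318,281),(318,303)]];print("clamp",P,ray("top",(263,262),10),ray("top",(263,308),10))
print("lid",[ray("top",p,8).round() for p in [(266,196),(317,202),(314,236),(262,230)]])
s=get_state(); print("tool axes\n",R.from_quat(s["orientation"]).as_matrix().round(3))
E
```

```text
wells [[600.4 208.3]
 [550.9 234.8]
 [501.7 260.7]
 [452.6 286.9]] [56.1211066  55.6645591  55.63637633]
row dir deg -28.01070973468178
yel [ 601.8 -149.5   68. ] scene px top [301.5 200.5] base [302.8 228.3]
red [ 597.  -303.3   46. ] scene px top [337.5 189.9] base [337.7 207.1]
teal [ 487.2 -136.    58. ] scene px top [343.3 215.7] base [343.5 240.5]
white [ 465.1 -316.    82. ] scene px top [388.6 182.4] base [387.6 214.6]
clamp [array([382.,  77., 219.]), array([399., -68., 219.]), array([358., -68., 219.])] [431.44652246  63.45888437  10.        ] [324.19149158  64.0029755   10.        ]
lid [array([587.,  56.,   8.]), array([572., -64.,   8.]), array([491., -57.,   8.]), array([507.,  66.,   8.])]
tool axes
 [[ 0.954  0.298 -0.   ]
 [ 0.298 -0.954  0.002]
 [ 0.    -0.002 -1.   ]]
```

View pics/c3.png

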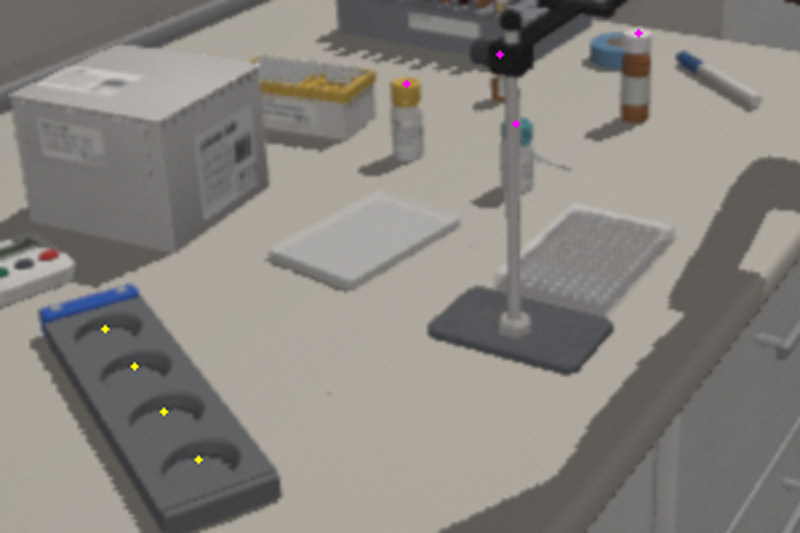

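The two cameras agree within about 2 mm. First move: turn the tool to the world axes and go above the amber bottle.

send_rows:
  deltas: "0 0 0 0.15; 0 0 0 0.153; 45 -45 10 0; 45 -45 20 0; 45 -45 20 0; 45 -45 20 0; 45 -45 20 0; 45 -45 10 0; 9 -10 4 0; 0 0 0 0"
  fingers: 1

```text
t: 1.35
tool_pos: [451.6, -330.0, 305.7]
orientation: [1.0, 0.001, -0.001, -0.0]
ft_force: [0.6, 0.1, 0.5]
opening: 85.4
grip_force: 0.0
```

send_rows:
  deltas: "0 0 0 0; 0 0 0 0"

```text
t: 1.6
tool_pos: [450.5, -332.0, 306.8]
orientation: [1.0, -0.001, 0.0, 0.0]
ft_force: [0.6, 0.6, 0.6]
opening: 85.4
grip_force: 0.0
```

send_rows:
  deltas: "14.5 -16 10 0; 0 0 30 0; 0 0 30 0; 0 0 25 0; 0 0 15 0; 0 0 4 0; 0 0 0 0; 0 0 0 0"

```text
t: 2.6
tool_pos: [466.3, -315.1, 193.5]
orientation: [1.0, -0.0, 0.001, 0.001]
ft_force: [0.8, 0.0, 0.6]
opening: 85.3
grip_force: 0.0
```

```bash
python3 - <<'E'
from h import *
a=grab_frame("scene");b=grab_frame("top")
o=np.hstack([cv2.resize(a[120:270,300:480],(400,333),interpolation=2),cv2.resize(b[190:290,380:500],(400,333),interpolation=2)])
cv2.imwrite("pics/g1.png",o)
E
```

```text
(no output)
```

View pics/g1.png

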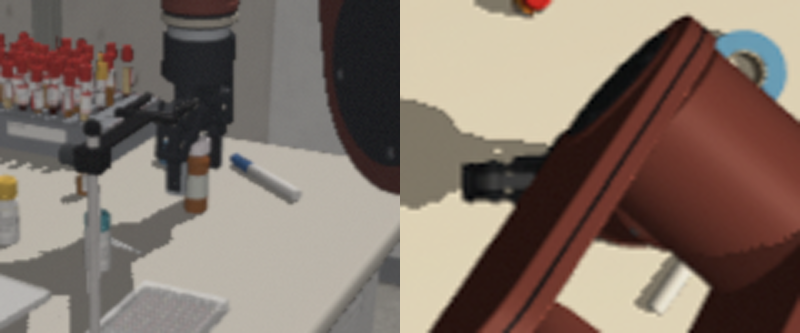

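The scene view shows the amber bottle between the open fingers. I'll close on it.

send_rows:
  deltas: "0 0 0 0; 0 0 0 0; 0 0 0 0; 0 0 0 0; 0 0 0 0; 0 0 0 0; 0 0 0 0; 0 0 0 0"
  fingers: 0

```text
t: 3.7
tool_pos: [465.9, -314.6, 192.5]
orientation: [1.0, -0.0, 0.0, -0.0]
ft_force: [-0.6, 1.5, 4.6]
opening: 24.4
grip_force: 55.6
```

send_rows:
  deltas: "0 0 -10 0; 0 0 -25 0; 0 0 -35 0; 0 0 -30 0; 0 -10 -10 0; 8 -25 0 0; 10 -40 0 0; 11 -43 0 0; 11 -43 0 0; 11 -43 0 0; 11 -43 0 0; 11 -43 0 0"

```text
t: 5.2
tool_pos: [538.4, -22.7, 301.2]
orientation: [1.0, -0.0, -0.001, -0.0]
ft_force: [-0.2, -0.5, -0.3]
opening: 25.0
grip_force: 55.2
```

send_rows:
  deltas: "11 -43 0 0; 11 -43 0 0; 11 -43 0 0; 11 -43 0 0; 10 -35 0 0; 5 -18 0 0; 0 -5 0 0; 0 0 0 0; 0 0 0 0"

```text
t: 6.32
tool_pos: [597.9, 204.2, 302.3]
orientation: [1.0, -0.001, -0.0, 0.0]
ft_force: [0.6, 0.2, 0.4]
opening: 24.8
grip_force: 55.3
```

send_rows:
  deltas: "2.5 -4 10 0; 0 0 25 0; 0 0 25 0; 0 0 20 0; 0 0 10 0; 0 0 6 0; 0 0 3 0; 0 0 2 0; 0 0 0 0; 0 0 0 0"

```text
t: 7.58
tool_pos: [600.7, 209.4, 201.8]
orientation: [1.0, -0.0, 0.0, -0.0]
ft_force: [-0.9, -0.3, -0.1]
opening: 24.7
grip_force: 55.2
```

```bash
python3 - <<'E'
from h import *
a=grab_frame("scene")
cv2.imwrite("pics/p1.png",cv2.resize(a[160:360,100:300],(600,600),interpolation=2))
s=get_state();print(s["tool_pos"],s["ft_force"])
E
```

```text
[600.63993692 209.38350613 201.75521788] [ 0.21328813 -0.09026986 -0.32456169]
```

View pics/p1.png

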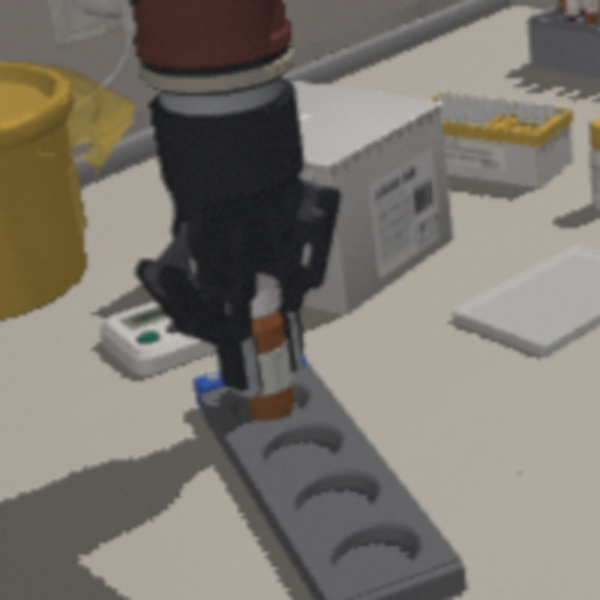

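The amber bottle sits inside the first well, on its predicted centre at about (268,400) in the crop. I'll lower it slightly and release.

send_rows:
  deltas: "0 0 1 0; 0 0 1 0; 0 0 1 0; 0 0 0 0; 0 0 0 0"

```text
t: 8.25
tool_pos: [600.5, 209.3, 198.6]
orientation: [1.0, -0.0, -0.0, 0.0]
ft_force: [-1.2, -0.3, 2.7]
opening: 24.9
grip_force: 55.5
```

Contact with the floor shows (2.7 N). Release and rise.

send_rows:
  deltas: "0 0 0 0; 0 0 0 0; 0 0 0 0; 0 0 -2 0; 0 0 -10 0; 0 0 -20 0; 0 0 -30 0; 0 0 -40 0; 0 0 0 0"
  fingers: 0.8

```text
t: 9.38
tool_pos: [602.4, 209.8, 307.0]
orientation: [1.0, -0.0, 0.005, -0.001]
ft_force: [0.5, 0.7, -0.2]
opening: 68.2
grip_force: 0.0
```

send_rows:
  deltas: "-15 20 0 0; -25 40 0 0; -20 45 0 0; 0 45 0 0; 0 45 0 0; 0 45 0 0; 10 45 0 0; 20 45 0 0; 20 22 0 0; 10 7 0 0; 0 0 0 0; 0 0 0 0"
  fingers: 1

```text
t: 10.88
tool_pos: [599.9, -148.5, 300.1]
orientation: [1.0, 0.0, -0.001, -0.0]
ft_force: [-0.3, -0.9, -0.5]
opening: 85.0
grip_force: 0.0
```

send_rows:
  deltas: "2 1 10 0; 0 0 30 0; 0 0 30 0; 0 0 20 0; 0 0 11 0; 0 0 4 0; 0 0 0 0; 0 0 0 0"

```text
t: 11.88
tool_pos: [602.9, -150.9, 196.5]
orientation: [1.0, -0.0, 0.001, 0.0]
ft_force: [0.5, 0.0, -0.4]
opening: 85.3
grip_force: 0.0
```

send_rows:
  deltas: "0 0 0 0; 0 0 0 0; 0 0 0 0; 0 0 0 0; 0 0 0 0; 0 0 0 0; 0 0 0 0"
  fingers: 0

```text
t: 12.75
tool_pos: [602.5, -150.7, 195.6]
orientation: [1.0, -0.0, 0.0, 0.0]
ft_force: [-0.3, 0.7, 4.0]
opening: 24.6
grip_force: 59.0
```

send_rows:
  deltas: "0 0 -10 0; 0 0 -25 0; 0 0 -35 0; 0 0 -30 0; -10 -10 -7 0; -20 -25 0 0; -21 -40 0 0; 0 -43 0 0; 0 -43 0 0; 0 -43 0 0; 0 -43 0 0; 0 -43 0 0"

```text
t: 14.25
tool_pos: [549.9, 140.9, 300.9]
orientation: [1.0, -0.0, -0.001, 0.0]
ft_force: [0.4, -0.1, -0.6]
opening: 24.8
grip_force: 58.9
```

send_rows:
  deltas: "0 -43 0 0; 0 -35 0 0; 0 -15 0 0; 0 -3 0 0; 0 0 0 0; 0 0 0 0; 0 0 0 0"

```text
t: 15.12
tool_pos: [551.7, 234.5, 302.4]
orientation: [1.0, -0.001, 0.0, 0.0]
ft_force: [-0.5, -0.2, 0.5]
opening: 24.9
grip_force: 58.9
```

send_rows:
  deltas: "0 0 10 0; 0 0 25 0; 0 0 25 0; 0 0 20 0; 0 0 10 0; 0 0 6 0; 0 0 2 0; 0 0 1 0; 0 0 1 0; 0 0 1 0; 0 0 0 0; 0 0 0 0"

```text
t: 16.62
tool_pos: [551.7, 235.4, 201.6]
orientation: [1.0, -0.0, 0.0, -0.0]
ft_force: [-0.2, 0.9, 1.4]
opening: 24.8
grip_force: 59.1
```

send_rows:
  deltas: "0 0 0 0; 0 0 0 0; 0 0 0 0; 0 0 -2 0; 0 0 -10 0; 0 0 -20 0; 0 0 -30 0; 0 0 -40 0; 0 0 0 0"
  fingers: 0.8

```text
t: 17.75
tool_pos: [553.3, 235.9, 309.7]
orientation: [1.0, -0.0, 0.005, -0.001]
ft_force: [0.7, 0.4, 0.6]
opening: 68.4
grip_force: 0.0
```

send_rows:
  deltas: "-5 20 0 0; -10 40 0 0; -10 45 0 0; -10 45 0 0; -10 45 0 0; -10 45 0 0; -7 45 0 0; -2 45 0 0; 0 30 0 0; 0 11 0 0; 0 0 0 0; 0 0 0 0"
  fingers: 1

```text
t: 19.25
tool_pos: [487.2, -134.7, 303.0]
orientation: [1.0, 0.0, -0.0, -0.0]
ft_force: [0.1, 0.3, 0.1]
opening: 85.1
grip_force: 0.0
```

```bash
python3 - <<'E'
from h import *
a=grab_frame("scene")
cv2.imwrite("pics/p2.png",cv2.resize(a[160:360,140:440],(798,532),interpolation=2))
s=get_state();print(s["tool_pos"],s["t"],s["q"])
E
```

```text
[ 487.29568509 -134.60549628  303.04821943] 19.3 [-4.25705631e-01  3.41258839e-02  1.93123314e+00  2.94987930e-04
  1.17702809e+00  1.14393277e+00]
```

View pics/p2.png

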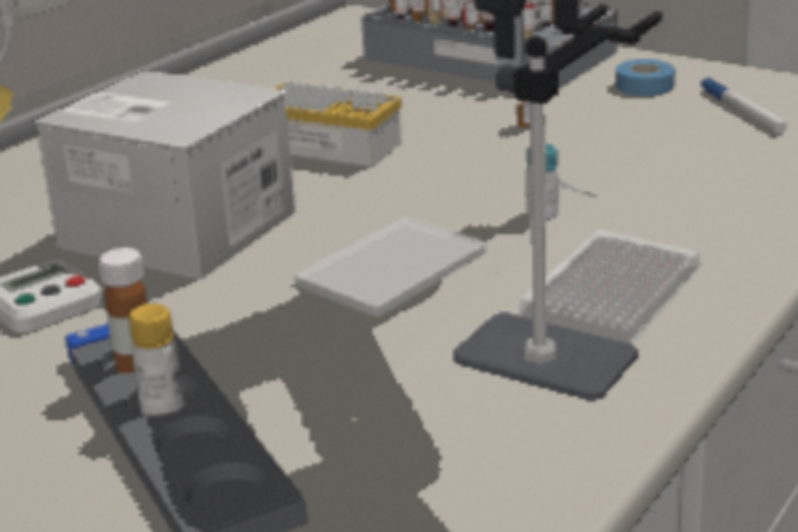

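Amber (crop 125,310) and yellow (155,360) stand upright in wells 1 and 2. Teal is next.

send_rows:
  deltas: "0 1 10 0; 0 0 30 0; 0 0 30 0; 0 0 25 0; 0 0 11 0; 0 0 4 0; 0 0 0 0; 0 0 0 0"

```text
t: 20.3
tool_pos: [488.0, -136.9, 194.3]
orientation: [1.0, -0.0, 0.001, 0.0]
ft_force: [-0.8, 0.2, -0.3]
opening: 85.3
grip_force: 0.0
```

send_rows:
  deltas: "0 0 0 0; 0 0 0 0; 0 0 0 0; 0 0 0 0; 0 0 0 0; 0 0 0 0; 0 0 0 0"
  fingers: 0

```text
t: 21.18
tool_pos: [487.6, -136.7, 193.6]
orientation: [1.0, -0.0, 0.0, 0.0]
ft_force: [-0.5, 0.6, 5.5]
opening: 24.7
grip_force: 58.8
```

send_rows:
  deltas: "0 0 -10 0; 0 0 -25 0; 0 0 -35 0; 0 0 -30 0; 10 -10 -8 0; 20 -25 0 0; 15 -40 0 0; 0 -43 0 0; 0 -43 0 0; 0 -43 0 0; -5 -43 0 0; -10 -43 0 0"

```text
t: 22.68
tool_pos: [517.0, 155.5, 300.0]
orientation: [1.0, -0.0, -0.001, -0.0]
ft_force: [-0.4, 0.1, -0.4]
opening: 24.6
grip_force: 58.9
```

send_rows:
  deltas: "-10 -43 0 0; -5 -38 0 0; 0 -20 0 0; 0 -7 0 0; 0 0 0 0; 0 0 0 0; 0 0 0 0"

```text
t: 23.55
tool_pos: [502.8, 260.4, 301.4]
orientation: [1.0, -0.001, 0.0, 0.0]
ft_force: [-0.5, 0.2, -0.4]
opening: 24.6
grip_force: 58.9
```

Target z is 199.6, a drop of about 102.

send_rows:
  deltas: "-0.5 0 10 0; 0 0 25 0; 0 0 25 0; 0 0 20 0; 0 0 11 0; 0 0 6 0; 0 0 2 0; 0 0 1 0; 0 0 1 0; 0 0 1 0; 0 0 0 0; 0 0 0 0"

```text
t: 25.05
tool_pos: [502.2, 261.4, 199.7]
orientation: [1.0, -0.0, 0.0, -0.0]
ft_force: [0.1, -1.1, 1.4]
opening: 24.9
grip_force: 59.0
```

send_rows:
  deltas: "0 0 0 0; 0 0 0 0; 0 0 0 0; 0 0 -2 0; 0 0 -10 0; 0 0 -20 0; 0 0 -30 0; 0 0 -40 0; 0 0 0 0"
  fingers: 0.8

```text
t: 26.18
tool_pos: [503.8, 262.0, 307.3]
orientation: [1.0, -0.0, 0.005, -0.002]
ft_force: [0.7, -0.1, 0.3]
opening: 68.4
grip_force: 0.0
```

send_rows:
  deltas: "0 20 0 0; 0 45 0 0; 5 50 0 0; 5 50 0 0; 5 50 0 0; 10 50 0 0; 10 50 0 0; 15 50 0 0; 15 50 0 0; 15 50 0 0; 10 50 0 0; 5 30 0 0"
  fingers: 1

```text
t: 27.68
tool_pos: [595.6, -286.9, 300.0]
orientation: [1.0, -0.001, -0.001, -0.0]
ft_force: [-0.0, 0.9, 0.3]
opening: 85.5
grip_force: 0.0
```

send_rows:
  deltas: "0 14 0 0; 0 5 0 0; 0 0 0 0; 0 0 0 0"

```text
t: 28.18
tool_pos: [596.9, -301.5, 301.4]
orientation: [1.0, 0.001, -0.0, -0.0]
ft_force: [-0.0, 0.2, 0.2]
opening: 85.3
grip_force: 0.0
```

send_rows:
  deltas: "0 1.5 10 0; 0 0 25 0; 0 0 30 0; 0 0 25 0; 0 0 15 0; 0 0 7 0; 0 0 2.5 0; 0 0 0 0; 0 0 0 0"
  fingers: 0.6

```text
t: 29.3
tool_pos: [597.3, -304.4, 187.9]
orientation: [1.0, -0.0, 0.001, 0.0]
ft_force: [0.5, -0.7, 0.5]
opening: 51.1
grip_force: 0.0
```

send_rows:
  deltas: "0 0 0 0; 0 0 0 0; 0 0 0 0; 0 0 0 0; 0 0 0 0; 0 0 0 0; 0 0 0 0"
  fingers: 0

```text
t: 30.18
tool_pos: [597.2, -304.3, 187.5]
orientation: [1.0, -0.0, 0.0, 0.0]
ft_force: [-0.7, 0.6, 5.9]
opening: 20.2
grip_force: 59.1
```

send_rows:
  deltas: "0 0 -10 0; 0 0 -25 0; 0 0 -35 0; 0 0 -30 0; -5 -10 -13 0; -10 -25 0 0; -15 -40 0 0; -15 -45 0 0; -10 -45 0 0; -10 -45 0 0; 0 -45 0 0; 0 -45 0 0"

```text
t: 31.68
tool_pos: [530.6, -2.3, 298.8]
orientation: [1.0, -0.0, -0.001, -0.0]
ft_force: [1.5, 0.4, -0.2]
opening: 20.3
grip_force: 58.9
```

send_rows:
  deltas: "0 -45 0 0; 0 -45 0 0; -5 -45 0 0; -10 -45 0 0; -20 -42 0 0; -20 -35 0 0; -17 -20 0 0; -7 -10 0 0; 0 -4 0 0; 0 0 0 0; 0 0 0 0; 0 0 0 0"

```text
t: 33.17
tool_pos: [453.4, 286.3, 299.8]
orientation: [1.0, -0.001, 0.0, 0.0]
ft_force: [-0.4, -0.3, -1.2]
opening: 20.2
grip_force: 58.9
```

Target z is 193.5, a drop of about 106.

send_rows:
  deltas: "-0.5 0 10 0; 0 0 25 0; 0 0 25 0; 0 0 22 0; 0 0 12 0; 0 0 6 0; 0 0 3 0; 0 0 1 0; 0 0 1 0; 0 0 1 0; 0 0 0 0; 0 0 0 0"

```text
t: 34.67
tool_pos: [452.5, 286.9, 193.9]
orientation: [1.0, -0.0, 0.0, -0.0]
ft_force: [1.4, 0.5, -0.0]
opening: 20.2
grip_force: 58.9
```

send_rows:
  deltas: "0 0 0.5 0; 0 0 0 0; 0 0 0 0"

```text
t: 35.05
tool_pos: [452.6, 286.9, 193.5]
orientation: [1.0, -0.0, 0.0, -0.0]
ft_force: [-0.4, -0.6, 1.1]
opening: 20.8
grip_force: 59.0
```

send_rows:
  deltas: "0 0 0 0; 0 0 0 0; 0 0 0 0; 0 0 -2 0; 0 0 -10 0; 0 0 -20 0; 0 0 -30 0; 0 0 -40 0; 0 0 0 0; 0 0 0 0"
  fingers: 0.8

```text
t: 36.3
tool_pos: [452.4, 286.8, 295.6]
orientation: [1.0, -0.0, 0.0, -0.0]
ft_force: [0.1, -0.5, 0.1]
opening: 68.6
grip_force: 0.0
```

send_rows:
  deltas: "0 20 0 0; 20 40 0 0; 30 45 0 0; 25 45 0 0; 0 45 0 0; 0 45 0 0; 0 45 0 0; 0 30 0 0; 0 10 0 0; 0 0 0 0; 0 0 0 0; 0 0 0 0"

```text
t: 37.8
tool_pos: [527.4, -37.2, 295.2]
orientation: [1.0, 0.001, -0.0, -0.0]
ft_force: [0.2, 0.2, 0.3]
opening: 68.1
grip_force: 0.0
```

```bash
python3 - <<'E'
from h import *
a=grab_frame("scene");b=grab_frame("top")
o=np.hstack([cv2.resize(a[200:350,140:260],(400,500),interpolation=2),cv2.resize(b[160:285,135:235],(400,500),interpolation=2)])
cv2.imwrite("pics/p3.png",o); s=get_state(); print(s["t"],s["ft_force"],s["tool_pos"])
for n,P in [("amber",(600.4,208.3,88)),("yel",(550.9,234.8,74)),("teal",(501.7,260.7,64)),("red",(452.6,286.9,52))]:
    u=pix("top",P); print(n,((u-[135,160])*4).round(), "cap centre expected in right half")
E
```

```text
37.9 [-0.4779225  -0.25676595 -0.18632277] [527.44752764 -37.36928842 295.31243247]
amber [223. 103.] cap centre expected in right half
yel [182. 196.] cap centre expected in right half
teal [141. 287.] cap centre expected in right half
red [102. 376.] cap centre expected in right half
```

View pics/p3.png

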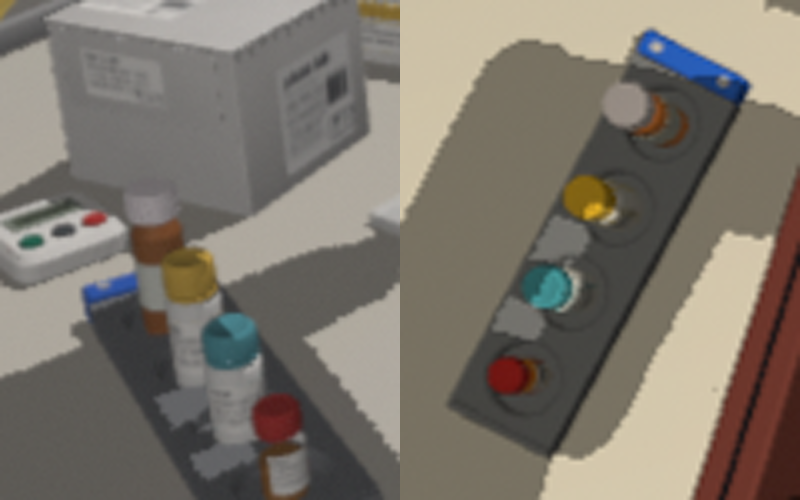

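Each cap is within about 5 mm of its expected position in the top view, under the 11 mm limit. All four are upright in the right order, and nothing else has moved.

```bash
python3 -c "
from workcell import *
print(hand_in())"
```

```text
the job is handed in; nothing more can be done
None
```

The four bottles stand upright in the stand in the order amber, yellow, teal, red from the blue end, each measured within about 5 mm of its well centre, and I handed the job in at about 38 s; no verdict came back.

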